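# Fit the mixer-tap cartridges and inspect them by torch

## Task

Fit the two new tap cartridges into the mixer body, stem up and fully home: the red one in the bore at the red end, the blue one in the bore at the blue end. Only when both are in, draw the yellow torch out of its pipe holder, tip it to a slant of about 45 degrees with the lens pointing down at the middle of the mixer body, the lens about 12 cm from it, so that it lights both cartridges. Finish still holding the torch raised and steady like that, touching nothing else with it, and leave the other things on the table where they are.

Things in the scene. Friction and masses are not known exactly. Their poses are not given: they have to be found in the camera images.
- mixer: Fixed metal body of a two-handle mixer tap, 166 long (its y) x 50 mm, on a wooden block 190 x 80 x 15 mm. Origin: centre of the block's underside, on the table; z up, y to the red-capped end (the other end is blue). Flat top 57 mm above the table, with two upright round bores 24 mm wide, 30 mm deep, 102 mm apart. A brass stub 28 mm thick sticks out 30 mm to +x. Yaw within 0.4 rad.
- bore_red (a point): Centre of the mouth of the bore next to the red end, on the mixer's top face (57 mm above the table).
- bore_blue (a point): Centre of the mouth of the bore next to the blue end, on the mixer's top face.
- mixer_mid (a point): Middle of the mixer's top face, halfway between the two bores: the point to light.
- cart_red: New tap cartridge, 70 g, standing on the table. Origin: centre of its underside, z up its axis. From below: brass shank 22 mm diameter, 25 mm long, chamfered; red collar 30 mm diameter, 5 mm thick, which rests on the mixer's top when fully home (origin 32 mm above the mixer's); brass grip 20 mm diameter from 30 to 48 mm; red stem 9 mm diameter up to 58 mm.
- cart_blue: The same cartridge with a blue collar and stem.
- holder: Torch holder, fixed: an upright stub of grey plastic pipe, 45 mm outside and 37 mm inside diameter, on a plywood foot 80 x 80 x 8 mm. Origin: centre of the foot's underside on the table. The pipe's inner floor is 13 mm and its open top 70 mm above the table.
- holder_mouth (a point): Centre of the pipe's open top, 70 mm above the table.
- torch: Yellow torch (already on), about 140 g, 150 mm long, standing loose in the pipe, lens down. Origin: centre of the lens face; z runs from the lens to the black tail, so the beam goes along -z. Head 33 mm diameter up to 30 mm, tapering to a round barrel 26 mm diameter from 40 mm to the tail; 93 mm stand above the pipe.
- spot (a point): The point of the beam 120 mm in front of the torch's lens, on its axis; it moves with the torch.
- wrench: Bystander: steel wrench lying flat, 190 mm long; origin under its middle.
- screwdriver: Bystander: screwdriver lying flat, 190 mm long; origin under its middle.
- paste_jar: Bystander: jar of sealing paste, 56 mm diameter, 65 mm tall; origin under its centre.
- tape_roll: Bystander: white roll of thread tape, 52 mm diameter, 19 mm tall; origin under its centre.
- old_cartridge: Bystander: worn dark cartridge with a black collar and stem, of the same shape, standing upright; not to be fitted. Origin under its centre.
- tee: Bystander: copper pipe tee lying flat, 70 mm long, 28 mm thick; origin under its centre.
Not all that is in view belongs to the job. Leave any turquoise look-alike of the cart_blue alone. Of the things that look like the mixer, take the one that is farthest to the robot's right at the start.

How it is judged:
On the way, in this order (a step that is already met when the one before it is completed fails the run):
1. both cartridges sit fully home in their own bores, let go, the torch still in its holder (horizontal distance between cart_red and bore_red below 0.004 m and z of cart_red in the frame of mixer between 0.025 and 0.0345 m and angle between each of cart_red, cart_blue's own z axis and vertical below 0.12 rad and horizontal distance between cart_blue and bore_blue below 0.004 m and z of cart_blue in the frame of mixer between 0.025 and 0.0345 m and contact force between the fingers and cart_red below 0.3 N and contact force between the fingers and cart_blue below 0.3 N and z of torch in the frame of holder below 0.03 m), for 0.2 s.
2. the torch is drawn clear of the pipe, the cartridges still in (horizontal distance between cart_red and bore_red below 0.004 m and z of cart_red in the frame of mixer between 0.025 and 0.0345 m and angle between each of cart_red, cart_blue's own z axis and vertical below 0.12 rad and horizontal distance between cart_blue and bore_blue below 0.004 m and z of cart_blue in the frame of mixer between 0.025 and 0.0345 m and height (world z) of torch above 0.08 m and contact force between torch and the fingers above 1 N), for 0.2 s.
At the end, for the whole second after the job is handed in: Both cartridges upright (7 deg), home in their own bores (collar within 2.5 mm, centred within 4 mm), let go. Torch held still by the fingers alone, lens down, 25 to 65 deg from vertical, over 90 mm up; the beam point 120 mm ahead of the lens within 50 mm of the middle of the mixer top (horizontal distance between cart_red and bore_red below 0.004 m and z of cart_red in the frame of mixer between 0.025 and 0.0345 m and angle between each of cart_red, cart_blue's own z axis and vertical below 0.12 rad and horizontal distance between cart_blue and bore_blue below 0.004 m and z of cart_blue in the frame of mixer between 0.025 and 0.0345 m and contact force between each of the fingers, torch and cart_red below 0.3 N and contact force between each of the fingers, torch and cart_blue below 0.3 N and distance between spot and mixer_mid below 0.05 m and angle between torch's own z axis and vertical between 0.436 and 1.134 rad and height (world z) of torch above 0.09 m and contact force between torch and the fingers above 1 N and linear speed of torch below 0.03 m/s and contact force between torch and mixer below 0.3 N and contact force between torch and holder below 0.3 N); the arm keeps its last pose, push and grip.
It fails at once if a bystander (wrench, screwdriver, jar, tape roll, old cartridge, tee) is moved more than 40 mm (distance of any of wrench, screwdriver, paste_jar, tape_roll, old_cartridge, tee from where it was at the start of the episode above 0.04 m).
It also fails if it takes over 67 s, if anything falls off the work surface, if the arm or the gripper's body presses on something with over 40 N, if the wrist force passes 120 N, or if a joint passes its speed limit or range.

## Robot

A 6-joint arm with a two-finger parallel gripper is mounted at the origin on the work surface. World frame = base frame: x ahead of the robot, y to its left, z up, the work surface at z = 0. Lengths are in m, angles in rad, forces in N, time in s.
With the tool pointing down it reaches from about 0.375 to 0.9 m from the base axis. Payload 3.1 kg.
Tool frame: the origin (TCP) lies between the finger pads; the fingertips stand manip.finger_overhang ahead of it and the grasp point (between the pads) lies 5 mm behind it (manip.finger_overhang is the distance from the TCP to the fingertips, in m); z points along the fingers, y is the line along which they close (so a half turn about z gives the same grasp; the last joint's range is limited). The gripper opens to 85 mm and grips with 20 to 120 N. Pads are 22 mm wide; open, the fingers measure 114 mm over their backs; the gripper's body (76 mm by 85 mm) begins 54 mm behind the grasp point. The pads swing forward as they close: fully open they stand 13 mm farther back than shut.
Start: joints at [-0.178, 0.527, 1.433, -0, 1.181, -0.178], TCP at [0.625, 0, 0.245] pointing down, gripper open.
Joint ranges: [-3.08, 3.08], [-0.75, 2.2], [0.22, 2.44], [-1.43, 4.57], [0, 2.65], [-2.85, 2.85]. Speed limits (rad/s): [2.79, 2.79, 3.14, 3.14, 3.14, 3.14].

## Interface

Orientations are given as a unit quaternion [x, y, z, w].
In Python, from station import manip gives the robot as it stands.
- The arm moves only by the tool drive_tool, never from a script. Its argument "plan" is a list of rows, each a list of 7 numbers: the shift along the tool's x, y, z in m, then the turn, a rotation vector about the tool's x, y, z in degrees, then the opening, from -1 (shut) to 1 (fully open). In form: [[x, y, z, wx, wy, wz, gripper], ...]. A call has 1 to 10 rows; each row shifts and turns the commanded pose from where the row before left it, along the tool's axes as they then stand; what a row does not reach is not made up. A row lasts 1/10 s, in which the tool goes at most 50 mm and 8.59 degrees, less where a joint would pass 70% of its speed; a pose out of reach is approached as far as the arm can. A call is refused whole if a number of a shift passes 0.05 or a number of a turn 8.59, either way. A call with a gripper value outside its range is refused whole. The fingers move at their own pace and stop on an object; "newtons" is the grip in N (left out, the last holds). Time passes only in rows, so rows that do not move let the fingers close. It gives the time, the measured TCP pose, the force, the opening and the grip force at its end, in the units of the state.
- manip.sense(): the state, without advancing time (a new reading comes with each control period).
- manip.snapshot(name): name is "scene" or "side" or "wrist"; returns a dict with "image" (400x640x3 uint8, red, green, blue), "z_map" (400x640 float32, m along the optical axis (not along the pixel's ray), 0 where there is no reading), "fov_y" (degrees; the focal length in pixels is half the picture's height over the tangent of half this angle, whatever the lens; pixels are square), "cx", "cy" (the principal point, pixels), "k1" (the pictures are not rectified: a ray, as slopes to the right and down, at radius r is drawn at 1 + k1 r^2 times it, then the intrinsics apply), "extrinsics" (4x4, takes a point from camera to world coordinates); the wrist camera has in their place "mount" (4x4, takes a point from camera to tool coordinates, whose origin is the TCP and whose axes are the flange's). Camera axes: x right, y up, looking along -z (the intrinsics and any distortion apply to the point x, -y, -z); pixel columns grow to the right and rows downward; lengths in m; the calibration is good to about 2 mm. A picture is of the moment at which its call begins: read the wrist's pose just before it.
- manip.sign_off(): hands the job in; it is judged then, once.
The state is a dict: "t": time; "q": joint angles; "qd": joint speeds; "tau": joint torques, N m; "tcp_pos": TCP position; "tool_rot": TCP orientation; "force": force on the tool from outside, world axes, zero at the start; "ft_torque": the same for the moment, N m; "finger_gap": opening from 0.0 (shut) to 1.0 (fully open); "gripper_force": force on a finger pad.
Only numpy, scipy, OpenCV 4.12 (cv2) and the standard library are available. Lean on these libraries where they do the work, as an engineer would, in place of code of your own. Each camera call takes 0.05 s, during which the arm holds its last target. There are 200 camera calls.

## Working session

There is one attempt and no reset: what is moved stays moved. The work goes in short steps, Python scripts to look and compute and a tool call to move; the robot and the scene stay as the last step left them, time stands still between calls to the robot, and variables do not carry over. Pictures are saved under pics/ and viewed, at most 10 in all, crops included, and the job is handed in when it is done.

Besides the shell and the picture viewer there is one more tool, called after "Request:" as name(argument=value, ...) on one line, values as JSON. drive_tool: Moves the arm, as the interface text tells. Its arguments: {"type":"object","properties":{"plan":{"type":"array"},"newtons":{"type":"number"}},"required":["plan"]}

```bash
mkdir -p pics; ls; cat > h.py <<'E'
import numpy as np, cv2, pickle
from station import manip
from scipy.spatial.transform import Rotation as R
def snap(name):
    st=manip.sense(); s=manip.snapshot(name)
    if 'mount' in s:
        T=np.eye(4);T[:3,:3]=R.from_quat(st['tool_rot']).as_matrix();T[:3,3]=st['tcp_pos']
        s['extrinsics']=T@np.array(s['mount'])
    return s
def K(s):
    h=s['image'].shape[0]; f=h/2/np.tan(np.radians(s['fov_y'])/2)
    return np.array([[f,0,s['cx']],[0,f,s['cy']],[0,0,1.]]), np.array([s['k1'],0,0,0,0.])
def rays(s,uv):
    k,d=K(s); p=cv2.undistortPoints(np.array(uv,float).reshape(-1,1,2),k,d).reshape(-1,2)
    E=np.array(s['extrinsics']); r=np.c_[p[:,0],-p[:,1],-np.ones(len(p))]@E[:3,:3].T
    return E[:3,3],r
def onplane(s,uv,z):
    o,r=rays(s,uv); return o+r*((z-o[2])/r[:,2])[:,None]
def cloud(s):
    h,w=s['z_map'].shape; u,v=np.meshgrid(np.arange(w),np.arange(h))
    o,r=rays(s,np.c_[u.ravel(),v.ravel()]); P=o+r*s['z_map'].ravel()[:,None]
    return P.reshape(h,w,3)
def proj(s,P):
    k,d=K(s);E=np.linalg.inv(np.array(s['extrinsics'])); c=np.atleast_2d(P)@E[:3,:3].T+E[:3,3]
    return cv2.projectPoints((c*[1,-1,-1]).reshape(-1,1,3),np.zeros(3),np.zeros(3),k,d)[0].reshape(-1,2)
def save(s,f,crop=None,sc=1):
    im=s['image'][:,:,::-1]
    if crop: a,b,c,e=crop; im=im[b:e,a:c]
    cv2.imwrite('pics/'+f,cv2.resize(im,None,fx=sc,fy=sc,interpolation=cv2.INTER_CUBIC))
E
python3 - <<'E'
from h import *
S={}
for n in ['scene','side','wrist']:
    s=snap(n);S[n]=s
    print(n,s['fov_y'],s['k1'],np.round(s['extrinsics'],3).tolist())
pickle.dump(S,open('s0.pkl','wb'))
im=np.vstack([S['scene']['image'],S['side']['image']])[:,:,::-1]
cv2.imwrite('pics/a.png',cv2.resize(im,(480,600)))
save(S['scene'],'b.png'); save(S['side'],'c.png')
print(manip.finger_overhang, manip.sense())
E
```

```text
pics
scene 51.78858187728765 -0.02848577435970393 [[-0.72, -0.415, 0.557, 1.155], [0.694, -0.45, 0.562, 0.684], [0.018, 0.791, 0.612, 0.76], [0.0, 0.0, 0.0, 1.0]]
side 45.09754166451811 -0.06542189720088079 [[-0.903, 0.313, -0.293, 0.135], [-0.429, -0.657, 0.62, 0.79], [0.002, 0.685, 0.728, 0.916], [0.0, 0.0, 0.0, 1.0]]
wrist 66.91008430650427 -0.013449197407278336 [[1.0, -0.0, 0.0, 0.624], [0.0, 0.956, 0.293, 0.076], [-0.0, -0.293, 0.956, 0.372], [0.0, 0.0, 0.0, 1.0]]
0.014 {'t': 0.15, 'q': array([-1.78503087e-01,  5.28305557e-01,  1.43361550e+00, -3.36608598e-05,
        1.18140203e+00, -1.78481915e-01]), 'qd': array([ 0.00125434, -0.00337254, -0.00426462, -0.00071523, -0.00057592,
       -0.00013223]), 'tau': array([ 1.17890530e-03, -4.42742836e+01, -1.78276026e+01, -2.15643640e-04,
        5.61750654e-03, -9.84718270e-06]), 'tcp_pos': array([6.24468105e-01, 1.14554887e-04, 2.44523481e-01]), 'tool_rot': array([ 7.07109474e-01,  7.07103558e-01, -5.06243197e-04, -7.01826599e-04]), 'force': array([ 0.99995908, -0.39320779,  0.33706663]), 'ft_torque': array([ 0.01086244, -0.00233981, -0.01464236]), 'gripper_force': 0.0, 'finger_gap': 1.0010639459827873}
```

View pics/b.png

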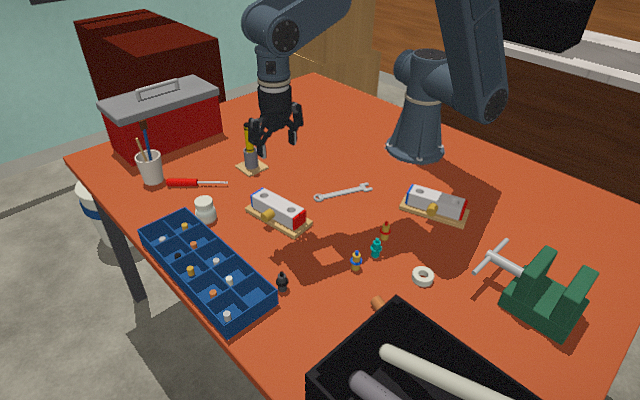

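View pics/c.png

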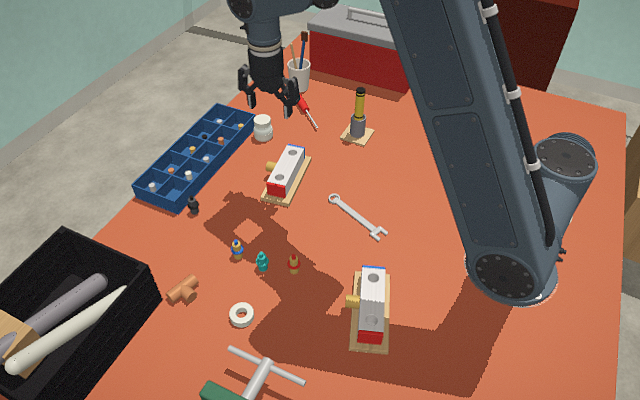

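The scene view shows two mixers, one at (278,210) and one at (435,203). The torch in its holder is at (250,150). The blue cartridge is at (356,260), its turquoise look-alike at (376,247), the red cartridge at (386,230) and the old one at (282,281). Next I'll measure these.

```bash
cat > m.py <<'E'
from h import *
S=pickle.load(open('s0.pkl','rb'))
for n in ['scene','side']:
    s=S[n]; P=cloud(s); hsv=cv2.cvtColor(s['image'],cv2.COLOR_RGB2HSV); H,Sa,V=[hsv[...,i].astype(int) for i in range(3)]
    rng={'blue':(H>104)&(H<130)&(Sa>120),'red':((H<4)|(H>174))&(Sa>170),'teal':(H>82)&(H<98)&(Sa>120),'yellow':(H>22)&(H<34)&(Sa>150),'white':(Sa<40)&(V>110)}
    for c,m in rng.items():
        ok=m&(P[...,2]>.005)&(P[...,2]<.2)&(s['z_map']>0)&(P[...,0]>.2)&(P[...,0]<1)&(abs(P[...,1])<.6)
        N,L,st,ce=cv2.connectedComponentsWithStats(ok.astype(np.uint8))
        for i in range(1,N):
            if st[i,4]<25: continue
            q=P[L==i]; print(n,c,st[i,4],ce[i].round(0),'med',np.median(q,0).round(3),'min',np.percentile(q,3,axis=0).round(3),'max',np.percentile(q,97,axis=0).round(3))
E
python3 m.py
python3 - <<'E'
from h import *
S=pickle.load(open('s0.pkl','rb'))
a=S['scene']['image'][150:310,230:480,::-1];b=S['side']['image'][130:360,220:420,::-1]
a=cv2.resize(a,(500,320));b=cv2.resize(b,(300,345)); 
im=np.zeros((345,800,3),np.uint8);im[:320,:500]=a;im[:,500:]=b;cv2.imwrite('pics/d.png',im)
E
```

```text
scene blue 26 [145. 136.] med [ 0.767 -0.454  0.152] min [ 0.764 -0.457  0.131] max [ 0.771 -0.448  0.172]
scene blue 30 [408. 194.] med [0.302 0.184 0.054] min [0.269 0.172 0.022] max [0.306 0.187 0.061]
scene blue 5851 [208. 270.] med [0.871 0.04  0.028] min [ 0.802 -0.197  0.005] max [0.94 0.2  0.05]
scene blue 40 [356. 261.] med [0.597 0.252 0.032] min [0.582 0.234 0.027] max [0.604 0.259 0.037]
scene red 2507 [184. 125.] med [ 0.59  -0.565  0.083] min [ 0.453 -0.57   0.011] max [ 0.712 -0.56   0.146]
scene red 619 [131. 140.] med [ 0.782 -0.566  0.097] min [ 0.741 -0.596  0.016] max [ 0.801 -0.561  0.147]
scene red 212 [181. 182.] med [ 0.732 -0.35   0.02 ] min [ 0.697 -0.382  0.01 ] max [ 0.766 -0.322  0.026]
scene red 49 [463. 209.] med [0.25  0.333 0.054] min [0.212 0.322 0.021] max [0.255 0.337 0.061]
scene red 152 [299. 219.] med [0.601 0.048 0.042] min [0.578 0.044 0.021] max [0.621 0.051 0.06 ]
scene teal 144 [376. 248.] med [0.527 0.255 0.033] min [0.516 0.243 0.008] max [0.534 0.264 0.059]
scene yellow 107 [248. 142.] med [ 0.518 -0.287  0.096] min [ 0.506 -0.299  0.069
[... 3117 characters left out ...]
9]
side white 49 [152. 187.] med [0.905 0.164 0.024] min [0.9   0.154 0.009] max [0.917 0.17  0.028]
side white 361 [359. 218.] med [0.37  0.019 0.007] min [ 0.305 -0.028  0.005] max [0.467 0.057 0.01 ]
side white 1541 [372. 300.] med [0.255 0.258 0.057] min [0.219 0.186 0.031] max [0.292 0.321 0.061]
side white 1075 [ 71. 298.] med [0.813 0.531 0.067] min [0.802 0.455 0.042] max [0.832 0.596 0.088]
side white 881 [ 91. 313.] med [0.732 0.549 0.092] min [0.722 0.467 0.056] max [0.749 0.597 0.119]
side white 412 [241. 314.] med [0.496 0.384 0.018] min [0.475 0.361 0.007] max [0.52  0.407 0.023]
side white 1012 [262. 373.] med [0.376 0.486 0.078] min [0.308 0.475 0.071] max [0.449 0.549 0.084]
```

View pics/d.png

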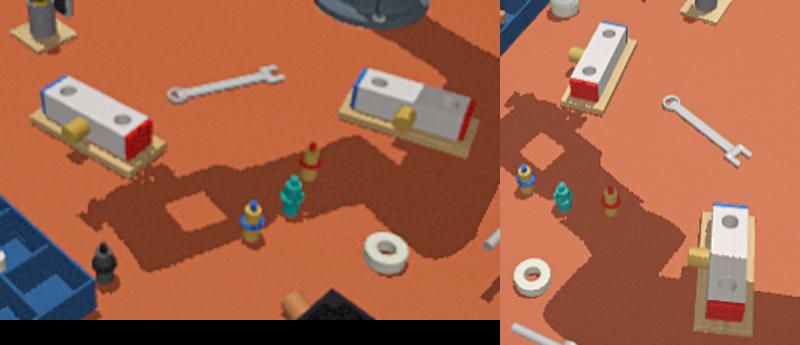

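By y, the mixer at scene (278,210) is at about y=-0.03 and the one at (435,203) at about y=+0.26. Right is -y, so the (278,210) mixer is the one meant, and the crop confirms its red end is at +y. In the same crop the blue-collared brass cartridge is at (250,220), the all-turquoise look-alike at (292,195) and the red one at (311,162). Next I'll refine the bores from the wrist view and the cartridges from both views.

```bash
cat > m2.py <<'E'
from h import *
S=pickle.load(open('s0.pkl','rb'))
for n in ['scene','side','wrist']:
    s=S[n];P=cloud(s);hsv=cv2.cvtColor(s['image'],cv2.COLOR_RGB2HSV)
    m=(abs(P[...,2]-.057)<.006)&(P[...,0]>.55)&(P[...,0]<.67)&(P[...,1]>-.14)&(P[...,1]<.07)
    q=P[m]; r=cv2.minAreaRect((q[:,:2]*1000).astype(np.float32)); print(n,m.sum(),'top rect',np.round(r[0],1),np.round(r[1],1),round(r[2],1),'z',np.median(q[:,2]).round(4))
    # bores: dark pixels inside top-plane footprint
    u,v=np.meshgrid(np.arange(640),np.arange(400)); Q=onplane(s,np.c_[u.ravel(),v.ravel()],.057).reshape(400,640,3)
    (cx,cy),(w,h),a=r; 
    box=cv2.boxPoints(((cx,cy),(w-8,h-8),a)).astype(np.float32)/1000
    px=proj(s,np.c_[box,np.full(4,.057)]); M=np.zeros((400,640),np.uint8);cv2.fillConvexPoly(M,px.round().astype(int),1)
    d=((M>0)&(P[...,2]<.050)).astype(np.uint8)
    d2=((M>0)&(hsv[...,2]<0.72*np.median(hsv[...,2][M>0]))).astype(np.uint8)
    for nm,dd in(('depth',d),('dark',d2)):
        N,L,st,ce=cv2.connectedComponentsWithStats(dd)
        for i in range(1,N):
            if st[i,4]>30:
                q=Q[L==i][:,:2]*1000; c,rad=cv2.minEnclosingCircle(q.astype(np.float32)); print('  ',nm,st[i,4],ce[i].round(1),'circ',np.round(c,1),round(rad,1),'mean',q.mean(0).round(1))
# cartridge collar rays
for c,(lo,hi) in {'red':(174,4),'blue':(104,130)}.items():
    for n in ['scene','side','wrist']:
        s=S[n];P=cloud(s);hsv=cv2.cvtColor(s['image'],cv2.COLOR_RGB2HSV).astype(int);H=hsv[...,0]
        C=(.452,.229) if c=='red' else (.59,.247)
        m=(np.hypot(P[...,0]-C[0],P[...,1]-C[1])<.035)&(P[...,2]>.004)
        q=P[m]
        if len(q)<20: continue
        print(c,n,m.sum(),'top',q[:,2].max().round(3),end=' ')
        for z0,z1 in((.005,.023),(.025,.030),(.033,.047),(.05,.06)):
            k=q[(q[:,2]>z0)&(q[:,2]<z1)]
            if len(k)>3: 
                A=np.c_[2*k[:,:2],np.ones(len(k))];x=np.linalg.lstsq(A,(k[:,:2]**2).sum(1),rcond=None)[0]
                print(z0,len(k),x[:2].round(4),np.sqrt(x[2]+x[0]**2+x[1]**2).round(4),end=' | ')
        mm=((H<5)|(H>172) if c=='red' else (H>104)&(H<130))&(hsv[...,1]>120)&m&(P[...,2]>.047)
        if mm.sum()>2: 
            v_,u_=np.nonzero(mm);print('stem',mm.sum(),onplane(s,[[u_.mean(),v_.mean()]],.054)[0].round(4),end='')
        print()
E
python3 m2.py
```

```text
scene 768 top rect [621.4 -32. ] [ 81.7 169.1] 7.1 z 0.0585
   depth 301 [268.3 210.2] circ [645.4 -29. ] 82.3 mean [647.6 -23.8]
   dark 273 [270.9 211. ] circ [642.8 -29. ] 82.2 mean [644.4 -16.5]
side 799 top rect [620.3 -29.5] [ 79.8 169.4] 8.8 z 0.0565
   depth 401 [271.8 162.2] circ [644.6 -26.7] 82.9 mean [645.  -25.3]
   depth 33 [279. 178.] circ [599.6  19.5] 10.8 mean [598.7  21.1]
   dark 32 [292.4 152.1] circ [614.7 -83.7] 11.3 mean [614.1 -84.1]
   dark 37 [279.  176.9] circ [600.5  17.9] 11.1 mean [600.6  17.5]
wrist 5836 top rect [618.6 -31.1] [ 69.6 166.2] 7.8 z 0.0562
   depth 2013 [338.6 198.2] circ [643.5 -27.7] 79.9 mean [641.1 -22.8]
   depth 366 [302.5 161.7] circ [602.4  19.3] 11.5 mean [602.3  19.1]
   depth 260 [316.3 247.8] circ [616.4 -80.5] 11.3 mean [616.2 -80.7]
   dark 317 [332.8 169.8] circ [634.5  19.5] 32.5 mean [634.4  10.2]
   dark 143 [300.4 167.2] circ [601.8  17.7] 11.3 mean [600.   13.2]
   dark 117 [337.4 227.7] circ [639.1 -57.3] 25.1 mean [640.1 -55.9]
   dark 230 [316.1 250.3] circ [616.  -82.4] 11.4 mean [615.9 -83.8]
red scene 173 top 0.062 0.005 47 [0.4473 0.2186] 0.0186 | 0.025 12 [0.4526 0.2267] 0.0116 | 0.033 32 [0.4541 0.226 ] 0.0087 | 0.05 19 [0.4538 0.2279] 0.0055 | stem 9 [0.4519 0.2244 0.054 ]
red side 184 top 0.06 0.005 32 [0.4473 0.2305] 0.0081 | 0.025 44 [0.452  0.2277] 0.0125 | 0.033 39 [0.4523 0.2285] 0.0082 | 0.05 19 [0.4508 0.2266] 0.0044 | stem 14 [0.453  0.2262 0.054 ]
blue scene 187 top 0.061 0.005 42 [0.582  0.2445] 0.0176 | 0.025 12 [0.5904 0.2464] 0.0125 | 0.033 34 [0.5906 0.2463] 0.0088 | 0.05 26 [0.5913 0.2481] 0.0054 | stem 12 [0.5902 0.2448 0.054 ]
blue side 179 top 0.061 0.005 35 [0.5861 0.254 ] 0.007 | 0.025 41 [0.5905 0.2474] 0.0128 | 0.033 52 [0.5889 0.248 ] 0.0081 | 0.05 17 [0.5904 0.2482] 0.0041 | stem 14 [0.5905 0.2464 0.054 ]
```

Bores: red (0.6015, 0.019) and blue (0.616, -0.082). They're 102 mm apart with a yaw of about 8°, which matches the spec. Cartridges: red (0.452, 0.227) and blue (0.590, 0.247). I'll go to the red one first.

Request:
drive_tool(plan=[[0.032, -0.0246, 0.016, 0, 0, 0, 0], [0.032, -0.0246, 0.016, 0, 0, 0, 0], [0.032, -0.0246, 0.016, 0, 0, 0, 0], [0.032, -0.0246, 0.016, 0, 0, 0, 0], [0.032, -0.0246, 0.016, 0, 0, 0, 0], [0.032, -0.0246, 0.016, 0, 0, 0, 0], [0.032, -0.0246, 0.016, 0, 0, 0, 0], [0, 0, 0, 0, 0, 0, 0], [0, 0, 0, 0, 0, 0, 0], [0, 0, 0, 0, 0, 0, 0]], newtons=30)

```text
t: 1.15
tcp_pos: [0.4541, 0.2238, 0.1337]
tool_rot: [0.707, 0.707, 0.001, 0.001]
force: [-0.6, 0.2, 0.8]
finger_gap: 0.5
gripper_force: 0.0
```

```bash
cat > w.py <<'E'
import sys
from h import *
s=snap('wrist'); pickle.dump(s,open('w.pkl','wb')); st=manip.sense(); print(st['t'],st['tcp_pos'].round(4),R.from_quat(st['tool_rot']).as_matrix().round(3).tolist(),'F',st['force'].round(1),st['finger_gap'])
c,cx,cy,zr=sys.argv[1],float(sys.argv[2]),float(sys.argv[3]),float(sys.argv[4])
P=cloud(s);hsv=cv2.cvtColor(s['image'],cv2.COLOR_RGB2HSV).astype(int);H=hsv[...,0]
col=(((H<6)|(H>172)) if c=='red' else (H>104)&(H<130))&(hsv[...,1]>110)
# stem top blob and collar ring by rays on planes
m=col&(np.hypot(P[...,0]-cx,P[...,1]-cy)<.03)&(P[...,2]>zr+.02)
for nm,lo,hi,zp in(('stemtop',.055,.062,.058),('stem',.049,.062,.054),('collar',.022,.0335,.030)):
    k=m&(P[...,2]>zr+lo)&(P[...,2]<zr+hi)
    if k.sum()<4: print(nm,k.sum());continue
    v,u=np.nonzero(k); q=onplane(s,np.c_[u,v],zr+zp)[:,:2]*1000; c_,r=cv2.minEnclosingCircle(q.astype(np.float32))
    print(nm,k.sum(),np.round([u.mean(),v.mean()],1),'circ',np.round(c_,1),round(r,1),'mean',q.mean(0).round(1),'z',np.median(P[k][:,2]).round(4))
E
python3 w.py red .452 .227 0; python3 w.py blue .590 .247 0; python3 -c "
from h import *
save(pickle.load(open('w.pkl','rb')),'e.png')"
```

```text
1.2 [0.4544 0.2235 0.1338] [[0.001, 1.0, 0.002], [1.0, -0.001, 0.0], [0.0, 0.002, -1.0]] F [0.6 0.2 0.8] 0.49715076701006816
stemtop 104 [322.5 210.4] circ [454.1 227.9] 4.4 mean [453.7 228. ] z 0.0572
stem 122 [322.4 209.4] circ [453.7 227.3] 5.2 mean [453.7 227.3] z 0.057
collar 389 [322.8 192.2] circ [454. 228.] 14.9 mean [454.  233.4] z 0.0292
1.25 [0.4544 0.2234 0.1338] [[0.002, 1.0, 0.002], [1.0, -0.002, 0.0], [0.0, 0.002, -1.0]] F [-0.  -0.3  0. ] 0.4984750497675389
stemtop 108 [517.7 183.4] circ [590.8 247.4] 4.3 mean [590.6 247.3] z 0.0575
stem 108 [517.7 183.4] circ [593.5 246.4] 4.4 mean [593.3 246.3] z 0.0575
collar 360 [489.1 171.8] circ [590.2 247.4] 14.2 mean [585.  249.4] z 0.0296
```

View pics/e.png

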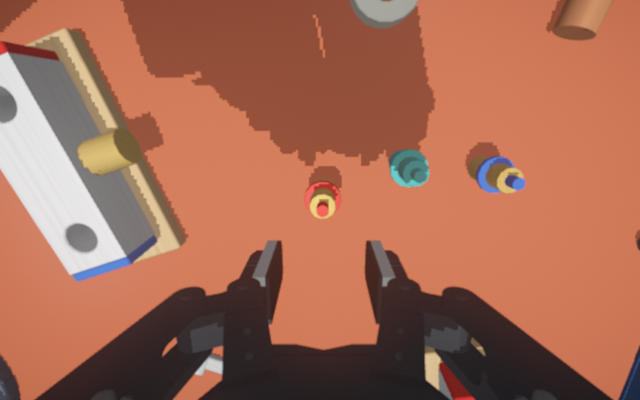

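The wrist view shows the red cartridge at (322,205), the turquoise one at (409,168) and blue at (500,178). The red one measures (0.454, 0.228), so I'll descend and grip it.

Request:
drive_tool(plan=[[0.0045, 0, 0.02, 0, 0, 0, 0], [0, 0, 0.025, 0, 0, 0, 0], [0, 0, 0.025, 0, 0, 0, 0], [0, 0, 0.018, 0, 0, 0, 0], [0, 0, 0, 0, 0, 0, 0], [0, 0, 0, 0, 0, 0, 0], [0, 0, 0, 0, 0, 0, -1], [0, 0, 0, 0, 0, 0, -1], [0, 0, 0, 0, 0, 0, -1], [0, 0, 0, 0, 0, 0, -1]], newtons=40)

```text
t: 2.25
tcp_pos: [0.4538, 0.2287, 0.0466]
tool_rot: [0.707, 0.707, 0.001, 0.001]
force: [-0.7, -0.8, 6.7]
finger_gap: 0.212
gripper_force: 39.1
```

Request:
drive_tool(plan=[[0, 0, -0.04, 0, 0, 0, -1], [0, 0, -0.045, 0, 0, 0, -1], [-0.035, 0.0246, 0, 0, 0, 0, -1], [-0.035, 0.0246, 0, 0, 0, 0, -1], [-0.035, 0.0246, 0, 0, 0, 0, -1], [-0.035, 0.0246, 0, 0, 0, 0, -1], [-0.035, 0.0246, 0, 0, 0, 0, -1], [-0.035, 0.0246, 0, 0, 0, 0, -1], [0, 0, 0, 0, 0, 0, -1], [0, 0, 0, 0, 0, 0, -1]])

```text
t: 3.25
tcp_pos: [0.6003, 0.0177, 0.1301]
tool_rot: [0.708, 0.706, -0.0, -0.0]
force: [0.1, 0.1, -1.6]
finger_gap: 0.214
gripper_force: 39.4
```

```bash
cat > w2.py <<'E'
import sys
from h import *
c=sys.argv[1]
s=snap('wrist'); pickle.dump(s,open('w.pkl','wb')); st=manip.sense(); t=st['tcp_pos']; print(st['t'],t.round(4),'F',st['force'].round(1),st['finger_gap'])
P=cloud(s);hsv=cv2.cvtColor(s['image'],cv2.COLOR_RGB2HSV).astype(int);H=hsv[...,0]
col=(((H<6)|(H>172)) if c=='red' else (H>104)&(H<130))&(hsv[...,1]>110)
m=col&(np.hypot(P[...,0]-t[0],P[...,1]-t[1])<.03)&(P[...,2]>t[2]-.035)
zb=t[2]-.0466
for nm,lo,hi,zp in(('stemtop',.051,.064,.058),('collar',.018,.036,.030)):
    k=m&(P[...,2]>zb+lo)&(P[...,2]<zb+hi)
    if k.sum()<4: print(nm,k.sum());continue
    v,u=np.nonzero(k); q=onplane(s,np.c_[u,v],zb+zp)[:,:2]*1000; c_,r=cv2.minEnclosingCircle(q.astype(np.float32))
    print(nm,k.sum(),np.round([u.mean(),v.mean()],1),'circ',np.round(c_,1),round(r,1),'mean',q.mean(0).round(1),'z',np.percentile(P[k][:,2],[5,50,95]).round(4))
u,v=np.meshgrid(np.arange(640),np.arange(400)); Q=onplane(s,np.c_[u.ravel(),v.ravel()],.057).reshape(400,640,3)
for b in((.6015,.019),(.616,-.082)):
    d=((np.hypot(Q[...,0]-b[0],Q[...,1]-b[1])<.018)&(P[...,2]<.0525)&(P[...,2]>.005)).astype(np.uint8)
    if d.sum()>30:
        q=Q[d>0][:,:2]*1000; c_,r=cv2.minEnclosingCircle(q.astype(np.float32)); print('bore',b,d.sum(),np.round(c_,1),round(r,1),q.mean(0).round(1))
E
python3 w2.py red; python3 -c "
from h import *
save(pickle.load(open('w.pkl','rb')),'f.png')"
```

```text
3.3 [0.5993 0.0188 0.13  ] F [-0.1 -0.2 -1.9] 0.21112688167741128
stemtop 370 [322.8 282.6] circ [591.2  21.5] 14.3 mean [600.   18.8] z [0.1354 0.1404 0.1417]
collar 480 [323.4 237.5] circ [600.3  24.4] 10.2 mean [600.3  27.7] z [0.1099 0.1126 0.1138]
bore (0.6015, 0.019) 579 [603.   18.5] 12.9 [602.1  21.5]
bore (0.616, -0.082) 415 [615.4 -81.1] 11.2 [614.2 -80.6]
```

View pics/f.png

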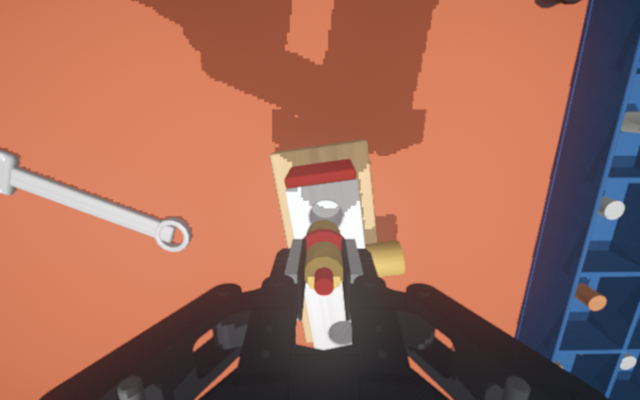

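Red is held upright (stem at (323,283) in the picture), within 2 mm of the bore. I'll correct x and start inserting gently.

Request:
drive_tool(plan=[[0, 0.0018, 0.015, 0, 0, 0, -1], [0, 0, 0.007, 0, 0, 0, -1], [0, 0, 0, 0, 0, 0, -1], [0, 0, 0.004, 0, 0, 0, -1], [0, 0, 0.004, 0, 0, 0, -1], [0, 0, 0.002, 0, 0, 0, -1], [0, 0, 0, 0, 0, 0, -1]])

```text
t: 4.0
tcp_pos: [0.602, 0.0186, 0.098]
tool_rot: [0.707, 0.707, -0.0, -0.0]
force: [0.4, -0.5, -1.2]
finger_gap: 0.215
gripper_force: 39.4
```

```bash
python3 -c "
from h import *
for i in range(3):
  st=manip.sense();print(st['tcp_pos'].round(4),st['force'].round(2),st['ft_torque'].round(2)); 
"; python3 w2.py red
```

```text
[0.602  0.0186 0.098 ] [ 0.45 -0.5  -1.21] [-0.02  0.01 -0.04]
[0.602  0.0186 0.098 ] [ 0.45 -0.5  -1.21] [-0.02  0.01 -0.04]
[0.602  0.0186 0.098 ] [ 0.45 -0.5  -1.21] [-0.02  0.01 -0.04]
4.05 [0.6022 0.0185 0.0982] F [-0.2 -0.7 -1.1] 0.21416821510782766
stemtop 362 [322.5 282.7] circ [592.9  22.6] 14.3 mean [601.6  19.8] z [0.1036 0.1083 0.1094]
collar 482 [323.5 237.4] circ [601.9  25.8] 10.3 mean [602.1  28.8] z [0.0778 0.0804 0.0817]
bore (0.6015, 0.019) 98 [601.8  19.9] 11.5 [601.3  26.2]
```

It's 5 mm in without resistance, so I'll go on to the seat.

Request:
drive_tool(plan=[[0, 0, 0.005, 0, 0, 0, -1], [0, 0, 0.005, 0, 0, 0, -1], [0, 0, 0.004, 0, 0, 0, -1], [0, 0, 0.003, 0, 0, 0, -1], [0, 0, 0.002, 0, 0, 0, -1], [0, 0, 0.0015, 0, 0, 0, -1], [0, 0, 0, 0, 0, 0, -1]])

```text
t: 4.75
tcp_pos: [0.6021, 0.0185, 0.0786]
tool_rot: [0.707, 0.707, -0.0, -0.0]
force: [-1.8, -0.7, 4.7]
finger_gap: 0.212
gripper_force: 39.9
```

Request:
drive_tool(plan=[[0, 0, 0.001, 0, 0, 0, -1], [0, 0, 0, 0, 0, 0, 0], [0, 0, 0, 0, 0, 0, 0], [0, 0, 0, 0, 0, 0, 0], [0, 0, -0.01, 0, 0, 0, 0], [0, 0, -0.043, 0, 0, 0, 0], [0.04, -0.002, 0, 0, 0, 0, 0], [0.04, -0.002, 0, 0, 0, 0, 0], [0.04, -0.002, 0, 0, 0, 0, 0]])

```text
t: 5.65
tcp_pos: [0.5966, 0.1394, 0.131]
tool_rot: [0.708, 0.707, 0.001, 0.001]
force: [-0.2, 0.2, -0.4]
finger_gap: 0.498
gripper_force: 0.0
```

Request:
drive_tool(plan=[[0.04, -0.002, 0, 0, 0, 0, 0], [0.04, -0.002, 0, 0, 0, 0, 0], [0.025, -0.001, 0, 0, 0, 0, 0], [0, 0, 0, 0, 0, 0, 0], [0, 0, 0, 0, 0, 0, 0]])

```text
t: 6.15
tcp_pos: [0.591, 0.2439, 0.1301]
tool_rot: [0.707, 0.708, -0.0, 0.0]
force: [-0.1, 0.3, -0.5]
finger_gap: 0.501
gripper_force: 0.0
```

```bash
python3 w.py blue .590 .247 0; cat > c.py <<'E'
from h import *
S=[snap('side'),snap('scene')]; A=[]
for s,n in zip(S,('side','scene')):
    P=cloud(s)
    for b in((.6018,.019),(.616,-.082)):
        m=(np.hypot(P[...,0]-b[0],P[...,1]-b[1])<.02)&(P[...,2]>.066)&(P[...,2]<.1); q=P[m]
        if len(q)>5: print(n,b,len(q),'top',np.sort(q[:,2])[-4:].round(4),'mean',q.mean(0).round(4))
    p=proj(s,[[.609,-.03,.06]])[0].astype(int); im=s['image'][p[1]-50:p[1]+50,p[0]-65:p[0]+65,::-1]; A.append(cv2.resize(im,None,fx=3,fy=3,interpolation=cv2.INTER_CUBIC))
cv2.imwrite('pics/chk.png',np.hstack(A))
E
python3 c.py
```

```text
6.2 [0.5912 0.243  0.13  ] [[-0.0, 1.0, -0.0], [1.0, 0.0, -0.001], [-0.001, -0.0, -1.0]] F [-0.5 -0.   0.3] 0.49906456209717526
stemtop 95 [324.3 212.3] circ [591.9 247.8] 4.2 mean [591.8 247.9] z 0.0573
stem 95 [324.3 212.3] circ [591.9 246.3] 4.2 mean [591.8 246.5] z 0.0573
collar 248 [323.  193.6] circ [591.8 248.1] 14.1 mean [590.9 253.3] z 0.0294
side (0.6018, 0.019) 67 top [0.0896 0.0916 0.0936 0.0941] mean [0.5987 0.0212 0.0786]
scene (0.6018, 0.019) 67 top [0.0916 0.0919 0.092  0.0931] mean [0.6032 0.0195 0.0791]
```

Red's top reads 0.0915 m (0.090 expected), so it is seated. Now to grasp blue at (0.5915, 0.248).

Request:
drive_tool(plan=[[0.0047, 0.0006, 0.02, 0, 0, 0, 0], [0, 0, 0.025, 0, 0, 0, 0], [0, 0, 0.025, 0, 0, 0, 0], [0, 0, 0.0135, 0, 0, 0, 0], [0, 0, 0, 0, 0, 0, 0], [0, 0, 0, 0, 0, 0, 0], [0, 0, 0, 0, 0, 0, -1], [0, 0, 0, 0, 0, 0, -1], [0, 0, 0, 0, 0, 0, -1], [0, 0, 0, 0, 0, 0, -1]])

```text
t: 7.3
tcp_pos: [0.5927, 0.2485, 0.0478]
tool_rot: [0.707, 0.707, 0.001, 0.001]
force: [-0.6, -0.3, 6.0]
finger_gap: 0.214
gripper_force: 39.1
```

Request:
drive_tool(plan=[[0, 0, -0.035, 0, 0, 0, -1], [0, 0, -0.04, 0, 0, 0, -1], [0, 0, -0.04, 0, 0, 0, -1], [-0.0413, 0.0029, 0, 0, 0, 0, -1], [-0.0413, 0.0029, 0, 0, 0, 0, -1], [-0.0413, 0.0029, 0, 0, 0, 0, -1], [-0.0413, 0.0029, 0, 0, 0, 0, -1], [-0.0413, 0.0029, 0, 0, 0, 0, -1], [-0.0413, 0.0029, 0, 0, 0, 0, -1], [-0.0413, 0.0029, 0, 0, 0, 0, -1]])

```text
t: 8.3
tcp_pos: [0.6117, -0.0423, 0.1611]
tool_rot: [0.707, 0.707, -0.0, -0.0]
force: [-0.0, 0.0, 0.0]
finger_gap: 0.213
gripper_force: 39.2
```

Request:
drive_tool(plan=[[-0.0413, 0.0029, 0, 0, 0, 0, -1], [0, 0, 0.03, 0, 0, 0, -1], [0, 0, 0, 0, 0, 0, -1], [0, 0, 0, 0, 0, 0, -1]])

```text
t: 8.7
tcp_pos: [0.6139, -0.0814, 0.1306]
tool_rot: [0.707, 0.707, -0.001, -0.002]
force: [-0.2, -0.1, -0.7]
finger_gap: 0.211
gripper_force: 39.2
```

```bash
python3 w2.py blue; python3 c.py
```

```text
8.75 [ 0.6147 -0.0812  0.1315] F [ 0.   0.4 -0.6] 0.2090459958567832
stemtop 306 [324.  282.3] circ [614.2 -79.5] 5.3 mean [614.2 -79.6] z [0.1366 0.14   0.141 ]
collar 328 [323.5 237. ] circ [613.6 -72.8] 9.6 mean [613.9 -70.6] z [0.1112 0.1122 0.1131]
bore (0.616, -0.082) 497 [615.7 -82.1] 11.6 [616.5 -78.7]
side (0.6018, 0.019) 66 top [0.0889 0.0899 0.0902 0.0906] mean [0.5989 0.0213 0.0785]
side (0.616, -0.082) 33 top [0.0991 0.0993 0.0995 0.0997] mean [ 0.6085 -0.0765  0.0924]
scene (0.6018, 0.019) 64 top [0.0925 0.0926 0.0928 0.0931] mean [0.6033 0.0191 0.0795]
scene (0.616, -0.082) 31 top [0.0984 0.0987 0.099  0.0995] mean [ 0.617  -0.0774  0.0939]
```

Request:
drive_tool(plan=[[-0.001, 0.0016, 0.015, 0, 0, 0, -1], [0, 0, 0.007, 0, 0, 0, -1], [0, 0, 0, 0, 0, 0, -1], [0, 0, 0.004, 0, 0, 0, -1], [0, 0, 0.004, 0, 0, 0, -1], [0, 0, 0.002, 0, 0, 0, -1], [0, 0, 0, 0, 0, 0, -1]])

```text
t: 9.55
tcp_pos: [0.6164, -0.0831, 0.099]
tool_rot: [0.707, 0.707, -0.0, -0.0]
force: [-0.3, -0.1, -1.7]
finger_gap: 0.215
gripper_force: 39.2
```

Request:
drive_tool(plan=[[0, 0, 0.005, 0, 0, 0, -1], [0, 0, 0.005, 0, 0, 0, -1], [0, 0, 0.004, 0, 0, 0, -1], [0, 0, 0.003, 0, 0, 0, -1], [0, 0, 0.002, 0, 0, 0, -1], [0, 0, 0.0015, 0, 0, 0, -1], [0, 0, 0, 0, 0, 0, -1]])

```text
t: 10.25
tcp_pos: [0.6164, -0.083, 0.0799]
tool_rot: [0.707, 0.707, -0.0, -0.0]
force: [-2.5, 0.6, 5.3]
finger_gap: 0.212
gripper_force: 40.0
```

Request:
drive_tool(plan=[[0, 0, 0.001, 0, 0, 0, -1], [0, 0, 0, 0, 0, 0, 0], [0, 0, 0, 0, 0, 0, 0], [0, 0, 0, 0, 0, 0, 0], [0, 0, -0.01, 0, 0, 0, 0], [0, 0, -0.045, 0, 0, 0, 0.3], [0, 0, -0.048, 0, 0, 0, 0.3], [0, 0, -0.047, 0, 0, 0, 0.3], [-0.04, -0.021, 0, 0, 0, 0, 0.3], [-0.04, -0.021, 0, 0, 0, 0, 0.3]])

```text
t: 11.25
tcp_pos: [0.5758, -0.1636, 0.231]
tool_rot: [0.706, 0.708, 0.001, 0.003]
force: [0.5, -0.8, -1.4]
finger_gap: 0.651
gripper_force: 0.0
```

Request:
drive_tool(plan=[[-0.04, -0.021, 0, 0, 0, 0, 0.3], [-0.04, -0.021, 0, 0, 0, 0, 0.3], [-0.04, -0.021, 0, 0, 0, 0, 0.3], [0, 0, 0, 0, 0, 0, 0.3], [0, 0, 0, 0, 0, 0, 0.3]])

```text
t: 11.75
tcp_pos: [0.5111, -0.2842, 0.2282]
tool_rot: [0.708, 0.706, 0.0, 0.0]
force: [0.3, 1.0, 0.0]
finger_gap: 0.645
gripper_force: 0.0
```

```bash
python3 c.py; cat > t.py <<'E'
from h import *
st=manip.sense();print(st['t'],st['tcp_pos'].round(4),st['force'].round(1))
for n in('wrist','side','scene'):
    s=snap(n);P=cloud(s);hsv=cv2.cvtColor(s['image'],cv2.COLOR_RGB2HSV).astype(int)
    near=(np.hypot(P[...,0]-.508,P[...,1]+.286)<.035)
    for nm,lo,hi in(('pipe',.02,.067),('barrel',.085,.145),('tail',.15,.166),('tailtop',.158,.168)):
        k=near&(P[...,2]>lo)&(P[...,2]<hi)
        if k.sum()<8: print(n,nm,k.sum());continue
        q=P[k][:,:2]; A=np.c_[2*q,np.ones(len(q))];x=np.linalg.lstsq(A,(q**2).sum(1),rcond=None)[0]
        v,u=np.nonzero(k);print(n,nm,k.sum(),np.round([u.mean(),v.mean()]),'fit',x[:2].round(4),np.sqrt(max(0,x[2]+x[0]**2+x[1]**2)).round(4),'mean',q.mean(0).round(4))
    if n=='wrist': save(s,'g.png')
E
python3 t.py
```

```text
side (0.6018, 0.019) 68 top [0.0908 0.0916 0.092  0.0925] mean [0.5985 0.0213 0.0784]
side (0.616, -0.082) 58 top [0.0895 0.0903 0.0913 0.0913] mean [ 0.6127 -0.0801  0.078 ]
scene (0.6018, 0.019) 64 top [0.0923 0.0926 0.0927 0.0948] mean [0.6035 0.0196 0.0794]
scene (0.616, -0.082) 60 top [0.0914 0.0917 0.0918 0.0919] mean [ 0.6172 -0.0822  0.0795]
11.85 [ 0.5118 -0.2823  0.228 ] [ 0.7  0.1 -0.8]
wrist pipe 643 [320. 181.] fit [ 0.5086 -0.2899] 0.0175 mean [ 0.509  -0.2825]
wrist barrel 608 [319. 203.] fit [ 0.5083 -0.2936] 0.0127 mean [ 0.5088 -0.2832]
wrist tail 1179 [318. 232.] fit [ 0.5083 -0.2922] 0.0096 mean [ 0.5083 -0.2914]
wrist tailtop 1013 [318. 235.] fit [ 0.5083 -0.2929] 0.0092 mean [ 0.5083 -0.2926]
side pipe 219 [357. 126.] fit [ 0.5056 -0.2916] 0.02 mean [ 0.5017 -0.2797]
side barrel 161 [359. 105.] fit [ 0.5051 -0.2903] 0.0099 mean [ 0.5032 -0.2852]
side tail 75 [360.  91.] fit [ 0.5057 -0.2924] 0.0105 mean [ 0.5048 -0.2897]
side tailtop 50 [360.  90.] fit [ 0.5061 -0.293 ] 0.01 mean [ 0.5057 -0.2917]
scene pipe 182 [251. 159.] fit [ 0.5091 -0.292 ] 0.0196 mean [ 0.5158 -0.2813]
scene barrel 137 [249. 139.] fit [ 0.5093 -0.2912] 0.0103 mean [ 0.5128 -0.286 ]
scene tail 52 [247. 126.] fit [ 0.5097 -0.2922] 0.0103 mean [ 0.5109 -0.2894]
scene tailtop 35 [247. 124.] fit [ 0.51   -0.2927] 0.0102 mean [ 0.5096 -0.2914]
```

View pics/chk.png

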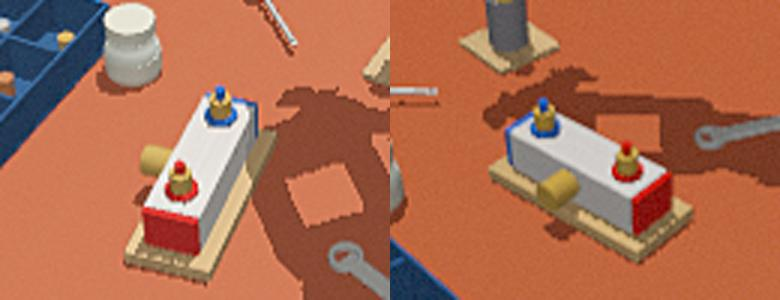

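View pics/g.png

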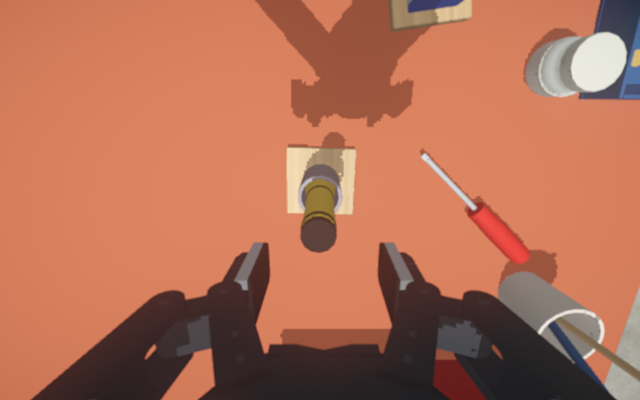

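Both cartridges sit with their collars on the mixer top, seen in both crops. The torch axis is at (0.508, -0.292), with its tail at (318,235) in the wrist view. Grasping it now.

Request:
drive_tool(plan=[[-0.009, -0.003, 0.01, 0, 0, 0, 0.3], [0, 0, 0.025, 0, 0, 0, 0.3], [0, 0, 0.03, 0, 0, 0, 0.3], [0, 0, 0.03, 0, 0, 0, 0.3], [0, 0, 0.015, 0, 0, 0, 0.3], [0, 0, 0, 0, 0, 0, 0.3], [0, 0, 0, 0, 0, 0, -1], [0, 0, 0, 0, 0, 0, -1], [0, 0, 0, 0, 0, 0, -1], [0, 0, 0, 0, 0, 0, -1]], newtons=60)

```text
t: 13.0
tcp_pos: [0.5092, -0.2926, 0.1189]
tool_rot: [0.707, 0.707, 0.0, 0.001]
force: [0.1, -0.1, 0.9]
finger_gap: 0.277
gripper_force: 58.7
```

Request:
drive_tool(plan=[[0, 0, -0.02, 0, 0, 0, -1], [0, 0, -0.03, 0, 0, 0, -1], [0, 0, -0.035, 0, 0, 0, -1], [0, 0, -0.035, 0, 0, 0, -1], [0, 0, -0.03, 0, 0, 0, -1], [0, 0, 0, 0, 0, 0, -1], [0, 0, 0, 0, 0, 0, -1], [0, 0, 0, 0, 0, 0, -1]])

```text
t: 13.8
tcp_pos: [0.5075, -0.2913, 0.2662]
tool_rot: [0.707, 0.707, -0.0, -0.002]
force: [-0.7, 0.4, -0.4]
finger_gap: 0.283
gripper_force: 59.4
```

Request:
drive_tool(plan=[[0, 0, 0, 0, 5, 0, -1], [0, 0, 0, 0, 5, 0, -1], [0, 0, 0, 0, 5, 0, -1], [0, 0, 0, 0, 5, 0, -1], [0, 0, 0, 0, 5, 0, -1], [0, 0, 0, 0, 5, 0, -1], [0, 0, 0, 0, 5, 0, -1], [0, 0, 0, 0, 5, 0, -1], [0, 0, 0, 0, 0, 0, -1], [0, 0, 0, 0, 0, 0, -1]])

```text
t: 14.8
tcp_pos: [0.5081, -0.292, 0.266]
tool_rot: [0.665, 0.664, 0.241, -0.243]
force: [-0.5, 0.0, -0.5]
finger_gap: 0.285
gripper_force: 59.3
```

```bash
cat > f.py <<'E'
from h import *
st=manip.sense(); M=R.from_quat(st['tool_rot']).as_matrix(); t=st['tcp_pos']; mid=np.array([.609,-.032,.057])
d=M[:,2]; print(t.round(4),'zdir',d.round(3),'ang',np.degrees(np.arccos(-d[2])).round(1),'q',st['q'].round(2))
spot=t+d*.226; print('lens',(t+d*.106).round(3),'spot',spot.round(4),'err',(spot-mid).round(4),'move tool axes',(M.T@(mid-spot)).round(4))
s=snap('side');P=cloud(s);hsv=cv2.cvtColor(s['image'],cv2.COLOR_RGB2HSV).astype(int)
for s in(s,snap('scene')):
    P=cloud(s);hsv=cv2.cvtColor(s['image'],cv2.COLOR_RGB2HSV).astype(int)
    m=(hsv[...,0]>22)&(hsv[...,0]<34)&(hsv[...,1]>140)&(P[...,2]>.1)&(np.linalg.norm(P-(t+d*.05),axis=-1)<.09)
    q=P[m]
    if len(q)>20: 
        a=np.linalg.svd(q-q.mean(0),full_matrices=False)[2][0]; a*=np.sign(a@d); x=(q-t)@d
        print('torch px',m.sum(),'axis',a.round(2),'along',np.percentile(x,[1,99]).round(3),'offaxis mean',((q-t)-np.outer(x,d)).mean(0).round(3))
E
python3 f.py
```

```text
[ 0.5081 -0.292   0.266 ] zdir [-0.001  0.644 -0.765] ang 40.1 q [-0.91  0.67  1.28  0.41  1.76 -0.95]
lens [ 0.508 -0.224  0.185] spot [ 0.5078 -0.1466  0.093 ] err [-0.1012 -0.1146  0.036 ] move tool axes [0.0647 0.1012 0.1012]
torch px 480 axis [-0.04  0.66 -0.75] along [-0.034  0.104] offaxis mean [-0.004  0.007  0.006]
torch px 362 axis [ 0.04  0.65 -0.76] along [-0.035  0.103] offaxis mean [0.004 0.007 0.006]
```

Request:
drive_tool(plan=[[0, 0, 0, 0, 5, 0, -1], [0.007, 0.02, 0.021, 0, 0, 0, -1], [0.007, 0.02, 0.021, 0, 0, 0, -1], [0.007, 0.02, 0.021, 0, 0, 0, -1], [0.007, 0.02, 0.021, 0, 0, 0, -1], [0.008, 0.021, 0.021, 0, 0, 0, -1], [0, 0, 0, 0, 0, 0, -1], [0, 0, 0, 0, 0, 0, -1], [0, 0, 0, 0, 0, 0, -1]])

```text
t: 15.8
tcp_pos: [0.6094, -0.1927, 0.2197]
tool_rot: [0.653, 0.654, 0.27, -0.27]
force: [-0.3, -0.7, -1.5]
finger_gap: 0.283
gripper_force: 59.4
```

```bash
python3 f.py; python3 c.py; python3 -c "
from h import *
save(snap('side'),'i.png')"
```

```text
[ 0.6094 -0.1927  0.2197] zdir [ 0.     0.706 -0.708] ang 44.9 q [-0.73  0.78  1.24  0.56  1.69 -0.83]
lens [ 0.609 -0.118  0.145] spot [ 0.6095 -0.0332  0.0597] err [ 0.0005 -0.0012  0.0027] move tool axes [-0.0011 -0.0005  0.0027]
torch px 483 axis [-0.04  0.71 -0.7 ] along [-0.035  0.105] offaxis mean [-0.004  0.007  0.007]
torch px 434 axis [ 0.04  0.71 -0.7 ] along [-0.037  0.104] offaxis mean [0.004 0.006 0.006]
side (0.6018, 0.019) 66 top [0.0897 0.092  0.0926 0.0945] mean [0.5989 0.0208 0.0784]
side (0.616, -0.082) 58 top [0.0897 0.0904 0.0912 0.0916] mean [ 0.6128 -0.0801  0.0784]
scene (0.6018, 0.019) 66 top [0.0925 0.0926 0.0937 0.0938] mean [0.6036 0.0201 0.0796]
scene (0.616, -0.082) 60 top [0.0914 0.0916 0.0917 0.0936] mean [ 0.6172 -0.0821  0.0793]
```

View pics/i.png

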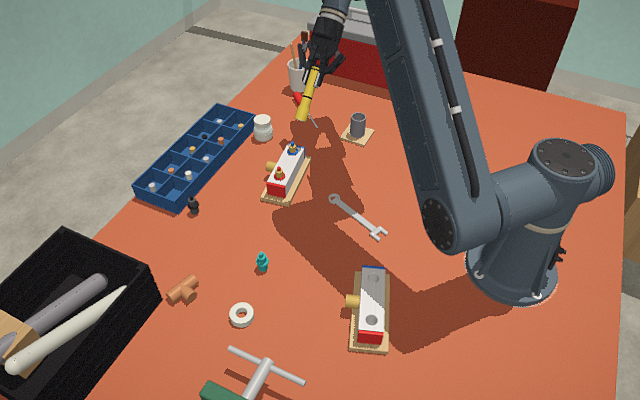

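The torch, its head at about (303,112), points at the mixer at a 45° slant, with the spot about 3 mm off target. Both cartridges, at (280,173) and (293,148), are still seated, and nothing else has moved.

Request:
drive_tool(plan=[[0, 0, 0, 0, 0, 0, -1], [0, 0, 0, 0, 0, 0, -1], [0, 0, 0, 0, 0, 0, -1], [0, 0, 0, 0, 0, 0, -1]])

```text
t: 16.45
tcp_pos: [0.6096, -0.1925, 0.219]
tool_rot: [0.653, 0.653, 0.271, -0.271]
force: [0.9, -0.1, -1.4]
finger_gap: 0.285
gripper_force: 59.4
```

```bash
python3 -c "
from station import manip
print(manip.sign_off())"
```

```text
the job is handed in; nothing more can be done
None
```

The job is handed in (no verdict came back): both cartridges measured fully home in their own bores, and the torch was held steady at about 45°, aimed within about 3 mm of the mixer's middle, at about 16.5 s.

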